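# Load a drill jig

## Task

Load the drill jig: take the aluminium blank out of the blue tray and seat it fully home over the jig's two pins, then lay the drill plate (the steel plate with the black grip) on top of it over the same pins, fully home and flat on the blank. The pins are unequal, so the big hole of each part goes over the thick pin; leave everything else where it stands.

Things in the scene. Friction and masses are not known exactly. Their poses are not given: they have to be found in the camera images.
- jig: drill jig, bolted down, in the left, middle or right place, turned up to 0.4 rad: dark foot plate 260 (x) x 180 (y) x 12 mm; in its middle a raised grey seat 128 x 38 mm, top at z = 30 mm, with two upright steel pins (thick at x = +48 mm, thin at x = -48 mm). An open toggle clamp stands 125 mm high at x = +91 to +146 mm, |y| under 25 mm. Origin: centre of the underside; z up
- thick_pin (a point): foot of the thick pin, on the jig's seat, 30 mm above the bench; axes as the jig's. The pin is 16 mm in diameter, straight for 34 mm above the seat, then tapers over 8.5 mm (tip 72.5 mm above the bench)
- thin_pin (a point): foot of the thin pin, on the jig's seat, 96 mm from the thick one; axes as the jig's. 10 mm in diameter, of the same height and taper
- blank: workpiece: plain aluminium bar 124 (x) x 48 (y) x 24 mm high, about 0.34 kg, with two through holes: the big one 18.5 mm in diameter at x = +48 mm, the small one 12.5 mm at x = -48 mm. Origin: centre of the underside; z up. It lies in the tray; grip it across its 48 mm width. Seated, its underside rests on the jig's seat
- blank_big_hole (a point): centre of the blank's big hole, at the underside
- blank_small_hole (a point): centre of the blank's small hole, at the underside
- drill_plate: steel plate 130 (x) x 52 (y) x 12 mm, about 0.42 kg, with two through holes: 18.5 mm at x = +48 mm, 12.5 mm at x = -48 mm; on its middle a black upright grip 56 mm long (x), 14 mm wide (y), from 12 to 46 mm above the underside. Origin: centre of the underside; z up. On the mat, turned up to 1.1 rad. Seated, it rests on the blank, underside 54 mm above the jig's
- plate_big_hole (a point): centre of the drill plate's big hole, at the underside
- plate_small_hole (a point): centre of the drill plate's small hole, at the underside
- tray: open blue plastic tray, fixed: 300 (x) x 240 (y) x 65 mm high outside, walls and floor 5 mm; origin: centre of the underside. It may be in the left, middle or right place
- mat: black rubber mat, fixed, 260 (x) x 220 (y) x 3 mm; origin: centre of the underside. It may be in the left, middle or right place
- spacer_a: turned steel spacer, round: 36 mm diameter foot 10 mm high, 26 mm diameter above, 26 mm high in all; origin under its centre. It stands on the tray's floor close beside the blank (on the blank's +y side, gap 10 to 20 mm), anywhere along the middle of its length. A bystander, to be left alone
- spacer_b: a second, identical spacer (36 mm diameter, 26 mm high), in the far right corner of the tray; bystander
- oil_bottle: white plastic bottle, 56 mm diameter, 110 mm high, standing on a far corner of the rubber mat; origin under its centre; bystander
- chuck: steel drill chuck standing on the rubber mat, 42 mm diameter, 62 mm high; origin under its centre; bystander
- vee_block: small steel vee block 34 x 34 x 28 mm high, standing on the near left corner of the jig's foot plate; origin under its centre; bystander
- wrench: steel wrench 180 mm long lying flat at the back of the bench; bystander
- jar: amber glass jar, 64 mm diameter, 85 mm high, at the back of the bench; bystander
Things that resemble listed ones, but are neither listed nor needed, are in the scene too. What is shaped like the drill_plate but pink or turquoise is not meant.

How it is judged:
On the way, in this order (a step that is already met when the one before it is completed fails the run):
1. the blank is seated fully home on the jig's pins, big hole over the thick pin (horizontal distance between blank_big_hole and thick_pin below 0.003 m and horizontal distance between blank_small_hole and thin_pin below 0.003 m and z of blank in the frame of jig below 0.0325 m and angle between the z axis of blank and the z axis of jig, either way round below 0.035 rad), for 0.2 s.
2. the drill plate is seated fully home over the same pins, on the blank (all of step 1 and horizontal distance between plate_big_hole and thick_pin below 0.003 m and horizontal distance between plate_small_hole and thin_pin below 0.003 m and z of drill_plate in the frame of jig below 0.0565 m and angle between the z axis of drill_plate and the z axis of jig, either way round below 0.035 rad), for 0.2 s.
At the end, for the whole second after the job is handed in: Blank on the jig's seat and drill plate on the blank, both at rest and level (0.035 rad): big holes within 3 mm of the thick pin's axis, small holes within 3 mm of the thin pin's, undersides at most 2.5 mm above their seated heights (30 and 54 mm above the jig's underside) (all of step 2 and linear speed of each of blank, drill_plate below 0.02 m/s and angular speed of each of blank, drill_plate below 0.15 rad/s); the robot touches nothing.
It fails at once if a spacer is pushed more than 30 mm from its place or knocked over (distance of any of spacer_a, spacer_b from where it was at the start of the episode above 0.03 m or angle between any of spacer_a, spacer_b's own z axis and vertical above 0.5 rad).
It fails at once if the oil bottle or the chuck is pushed more than 30 mm from its place or knocked over (distance of any of oil_bottle, chuck from where it was at the start of the episode above 0.03 m or angle between any of oil_bottle, chuck's own z axis and vertical above 0.5 rad).
It fails at once if the vee block is pushed more than 30 mm from its place or knocked over (distance of vee_block from where it was at the start of the episode above 0.03 m or angle between vee_block's own z axis and vertical above 0.5 rad).
It fails at once if the wrench or the jar is pushed more than 30 mm from its place or knocked over (distance of any of wrench, jar from where it was at the start of the episode above 0.03 m or angle between any of wrench, jar's own z axis and vertical above 0.5 rad).
It also fails if it takes over 72 s, if anything falls off the work surface, if the arm or the gripper's body presses on something with over 40 N, if the wrist force passes 120 N, or if a joint passes its speed limit or range.

## Robot

A 6-joint arm with a two-finger parallel gripper is mounted at the origin on the work surface. World frame = base frame: x ahead of the robot, y to its left, z up, the work surface at z = 0. Lengths are in m, angles in rad, forces in N, time in s.
With the tool pointing down it reaches from about 0.325 to 0.775 m from the base axis. Payload 5.5 kg.
Tool frame: the origin (TCP) lies at the very end of the fingers, on their centre line; the grasp point (between the pads) lies 19 mm behind it; z points along the fingers, y is the line along which they close (so a half turn about z gives the same grasp; the last joint's range is limited). The gripper opens to 88 mm and grips with 3 to 60 N. Pads are 20 mm wide; open, the fingers measure 115 mm over their backs; the gripper's body (75 mm by 178 mm) begins 61 mm behind the grasp point.
Start: joints at [1.247, 0.091, 1.231, -0, 1.82, -0.057], TCP at [0.158, 0.579, 0.223] pointing down, gripper open.
Joint ranges: [-2.87, 2.87], [-0.86, 2.18], [0.17, 2.46], [-1.51, 4.65], [0.06, 2.69], [-2.65, 2.65]. Speed limits (rad/s): [2.57, 2.57, 3.01, 3.14, 3.14, 3.14].

## Interface

Orientations are given as a unit quaternion [w, x, y, z].
In Python, from rig import manip gives the robot as it stands. The module is installed in compiled form; this text tells all that it offers.
- The arm moves only by the tool servo_tool, never from a script. Its arguments are lists of equal length, an entry for each row: "xyz": the shift along the tool's x, y, z normalised to -1 to 1, where 1 is 25 mm, a list of three; "delta_rot": the turn, a rotation vector about the tool's x, y, z normalised to -1 to 1, where 1 is 0.08 rad, a list of three. In form: {"xyz": [[dx, dy, dz], ...], "delta_rot": [[rx, ry, rz], ...]}. A call has 1 to 20 rows; each row shifts and turns the commanded pose from where the row before left it, along the tool's axes as they then stand; what a row does not reach is not made up. A row lasts 1/10 s, in which the tool goes at most 50 mm and 8.59 degrees, less where a joint would pass 70% of its speed; a pose out of reach is approached as far as the arm can. A call with a number of a shift or a turn outside -1 to 1 is refused whole. A call with a gripper value outside its range is refused whole. "fingers" is the closure, from -1 (fully open) to 1 (shut), set as the call begins (left out, the last holds). The fingers move at their own pace and stop on an object; "squeeze" is the grip in N (left out, the last holds). Time passes only in rows, so rows that do not move let the fingers close. It gives the time, the measured TCP pose, the force, the opening and the grip force at its end, in the units of the state.
- manip.get_obs(): the state, without advancing time (a new reading comes with each control period).
- manip.grab_frame(name): name is "side" or "top"; returns (picture, depth): 480x640x3 uint8, red, green, blue; 480x640 float32, m along the optical axis (not along the pixel's ray), 0 where there is no reading.
- manip.camera_model(name): a dict with "vertical_fov" (degrees; the focal length in pixels is half the picture's height over the tangent of half this angle, whatever the lens; pixels are square), "cx", "cy" (the principal point, pixels), "rvec" (rotation vector, rad) and "tvec" (3), from world to camera coordinates, as OpenCV has them. Camera axes: x right, y down, z forward; pixel columns grow to the right and rows downward; lengths in m; the calibration is good to about 2 mm. A picture is of the moment at which its call begins. camera_model takes no time and is no camera call.
- manip.hand_in(): hands the job in; it is judged then, once.
The state is a dict: "t": time; "joint_positions": joint angles; "joint_vel": joint speeds; "joint_efforts": joint torques, N m; "position": TCP position; "eef_rot": TCP orientation; "ft_force": force on the tool from outside, world axes, zero at the start; "ft_torque": the same for the moment, N m; "finger_gap": finger opening in m; "grip_force": force on a finger pad.
Only numpy, scipy, OpenCV 4.12 (cv2) and the standard library are available. Lean on these libraries where they do the work, as an engineer would, in place of code of your own. Each camera call takes 0.05 s, during which the arm holds its last target. There are 200 camera calls.

## Working session

There is one attempt and no reset: what is moved stays moved. The work goes in short steps, Python scripts to look and compute and a tool call to move; the robot and the scene stay as the last step left them, time stands still between calls to the robot, and variables do not carry over. Pictures are saved under pics/ and viewed, at most 10 in all, crops included, and the job is handed in when it is done.

Besides the shell and the picture viewer there is one more tool, called after "Call:" in YAML: its name, and indented under it one key for each argument. servo_tool: Moves the arm, as the interface text tells. Its arguments: {"type":"object","properties":{"xyz":{"type":"array"},"delta_rot":{"type":"array"},"fingers":{"type":"number"},"squeeze":{"type":"number"}},"required":["xyz","delta_rot"]}

```bash
mkdir -p pics
cat > h.py <<'E'
import numpy as np, cv2
from rig import manip
def cam(n):
    c=manip.camera_model(n); f=240/np.tan(np.radians(c["vertical_fov"])/2)
    R=cv2.Rodrigues(np.array(c["rvec"],float))[0]; return f,c["cx"],c["cy"],R,np.array(c["tvec"],float).ravel(),c
def pt(n,u,v,d):
    f,cx,cy,R,t,_=cam(n); return R.T@(np.array([(u-cx)/f*d,(v-cy)/f*d,d])-t)
def cloud(n,dep):
    f,cx,cy,R,t,_=cam(n); v,u=np.mgrid[:480,:640]
    p=np.stack([(u-cx)/f*dep,(v-cy)/f*dep,dep],-1)-t
    return p@R
E
python3 - <<'E'
from h import *
for n in("top","side"):
    im,d=manip.grab_frame(n); np.savez(f"{n}0.npz",im=im,d=d)
    cv2.imwrite(f"pics/{n}0.png",im[:,:,::-1]); print(cam(n)[5])
print(manip.get_obs())
E
```

```text
{'vertical_fov': 43.883221846795195, 'cx': 326.5896353929086, 'cy': 234.97205481129993, 'rvec': array([ 2.13544998, -2.17283597,  0.12006418]), 'tvec': array([0.01333013, 0.48057231, 1.21072633])}
{'vertical_fov': 50.53680073236152, 'cx': 324.55052048810495, 'cy': 234.0265940995151, 'rvec': array([ 2.10121481, -0.70265816,  0.33103935]), 'tvec': array([-0.37198425,  0.23405337,  0.96758973])}
{'t': 0.1, 'joint_positions': array([ 1.24728439e+00,  9.18317764e-02,  1.23172851e+00, -3.83916997e-05,
        1.81979591e+00, -5.67387296e-02]), 'joint_vel': array([ 6.40029526e-05, -1.23682542e-03, -3.29405147e-03, -8.37569513e-04,
       -2.06198263e-03,  8.41301154e-06]), 'joint_efforts': array([ 3.06506052e-03, -4.47858846e+01, -4.07569492e+01,  7.00693089e-02,
        2.83966359e-02, -1.33005715e-04]), 'position': array([0.15812836, 0.57852605, 0.22161195]), 'eef_rot': array([-1.48365784e-04,  1.32996039e-01,  9.91116177e-01, -8.69396792e-04]), 'ft_force': array([1.26879918, 0.11101182, 0.65571976]), 'ft_torque': array([-0.01248121,  0.00117563,  0.01762858]), 'grip_force': 0.0, 'finger_gap': 0.0879605660505365}
```

View pics/top0.png

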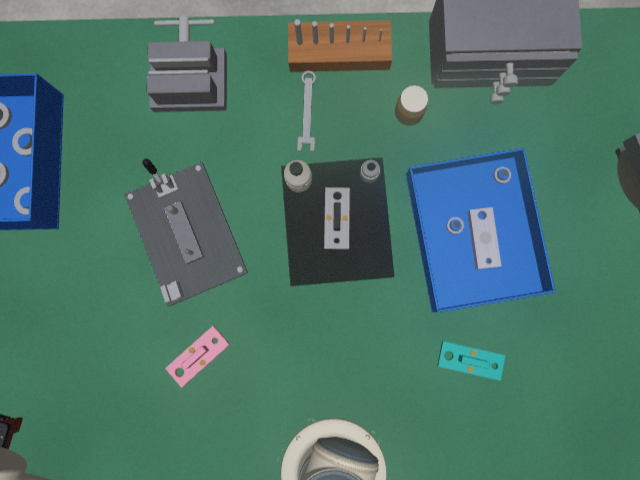

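View pics/side0.png

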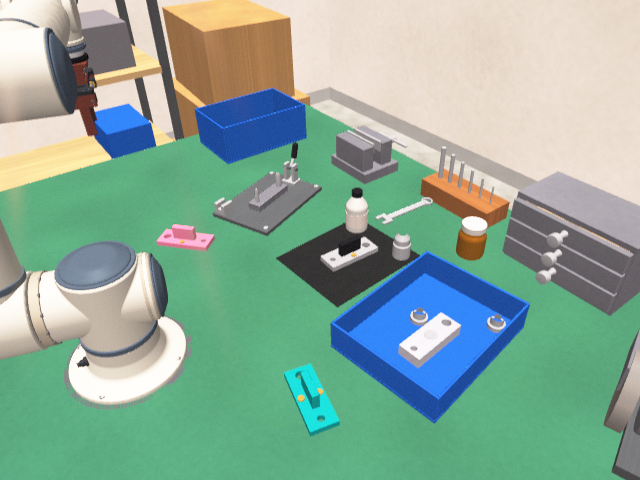

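The top view has +x upward and +y to the left. The jig is at about (183,232) with its clamp at the far end, the plate on the mat at (337,218), and the blank in the tray at (485,238). Spacer a is at (456,226). I'll enlarge all three in both views.

Run:
```python
from h import *
t=np.load("top0.npz")["im"];s=np.load("side0.npz")["im"]
def c(im,u,v,w,h,k): return cv2.resize(im[v:v+h,u:u+w],None,fx=k,fy=k,interpolation=cv2.INTER_CUBIC)
A=[c(t,135,182,80,100,5)[:, :400],c(t,445,195,80,100,5)]  # 400x500
cv2.imwrite("pics/c1.png",np.hstack(A)[:,:,::-1])
top=np.hstack([c(t,310,175,60,80,5),c(s,235,160,90,80,5)[:, :450]])
B=np.hstack([c(s,395,290,75,50,5)[:250,:375],c(s,315,225,70,50,5)[:250,:350]])
B=cv2.copyMakeBorder(B,0,0,0,25,cv2.BORDER_CONSTANT)
cv2.imwrite("pics/c2.png",cv2.resize(np.vstack([top[:,:750],B]),None,fx=.9,fy=.9)[:,:,::-1])
```

```text
(no output)
```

View pics/c1.png

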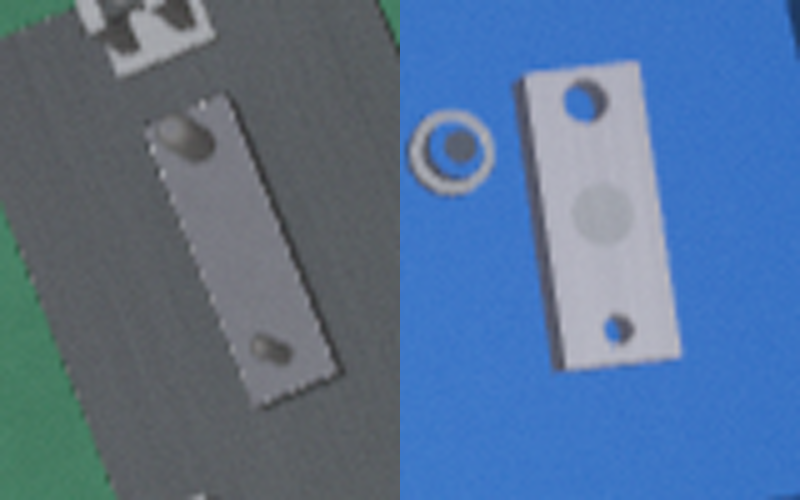

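View pics/c2.png

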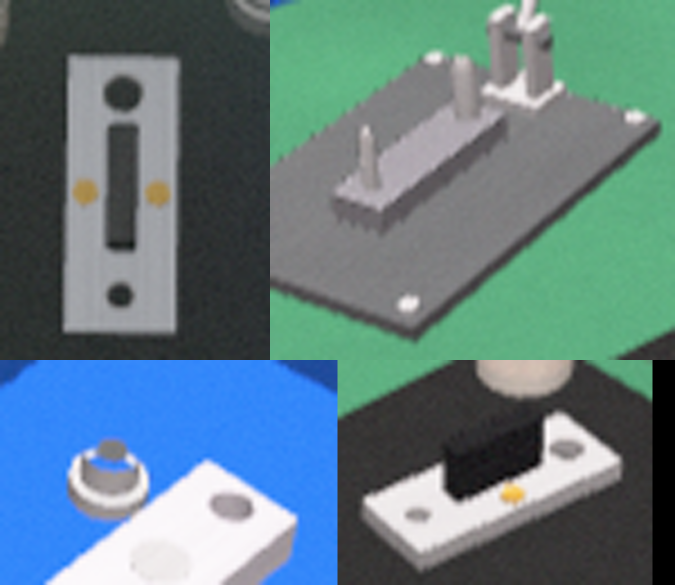

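```bash
cat >> h.py <<'E'
def ray(n,u,v,z):
    f,cx,cy,R,t,_=cam(n); C=-R.T@t; d=R.T@np.array([(u-cx)/f,(v-cy)/f,1]); return C+d*(z-C[2])/d[2]
def tri(a,b):
    A=[];B=[]
    for n,(u,v) in(("top",a),("side",b)):
        f,cx,cy,R,t,_=cam(n)
        for w,k in(((u-cx)/f,0),((v-cy)/f,1)):
            A.append(R[k]-w*R[2]);B.append(w*t[2]-t[k])
    x,r,_,_=np.linalg.lstsq(np.array(A),np.array(B),rcond=None); return x,r
def rect(P,pick):
    c,s,a=cv2.minAreaRect((P[:,:2]*1000).astype(np.float32)); return np.round(c,1),np.round(s,1),round(a,1)
E
python3 - <<'E'
from h import *
np.set_printoptions(precision=4,suppress=True)
cr=lambda x,y,u0,v0,k:((x+.5)/k-.5+u0,(y+.5)/k-.5+v0)
d=np.load("top0.npz")["d"];ds=np.load("side0.npz")["d"]
C=cloud("top",d);S=cloud("side",ds)
# corners & features in top pixels
bl=[cr(x-400,y,445,195,5) for x,y in((527,75),(638,62),(682,356),(563,370),(586,101),(619,329))]
jg=[cr(x,y,135,182,5) for x,y in((147,130),(228,95),(342,372),(262,408),(172,128),(260,343))]
pl=[cr(x,y,310,175,4.5) for x,y in((68,57),(180,57),(177,333),(63,332),(122,93),(120,295))]
bs=[cr(*p,395,290,4.5) for p in((208,460-360),(297,520-360),(232,507-360))]
ps=[cr(*p,315,225,4.5) for p in((560-338,413-360),(621-338,462-360),(420-338,568-360),(363-338,500-360),(567-338,450-360),(418-338,514-360))]
js=[cr(*p,235,160,4.5) for p in((462-270,62),(366-270,130))]
for n,p,q in(("blank0",bl[0],bs[0]),("blank1",bl[1],bs[1]),("bhole",bl[4],bs[2]),("pl0",pl[0],ps[0]),("pl1",pl[1],ps[1]),("pl2",pl[2],ps[2]),("pl3",pl[3],ps[3]),("plbig",pl[4],ps[4]),("plsm",pl[5],ps[5]),("thick tip",jg[4],js[0]),("thin tip",jg[5],js[1])): print(n,*tri(p,q))
for n,q in(("blank",bl),("jig",jg),("plate",pl)):
    m=np.zeros((480,640),np.uint8);cv2.fillPoly(m,[np.int32(np.round(q[:4]))],1)
    z=C[m>0][:,2];z=z[d[m>0]>0];print(n,"z pct",np.percentile(z,[5,25,50,75,95]))
    zz={"blank":.029,"jig":.030,"plate":.015}[n]
    P=np.array([ray("top",*a,zz) for a in q]);print(P[:,:2].tolist() and P)
    c=P[:4].mean(0);ax=(P[0]+P[1]-P[2]-P[3])/2;print("centre",c,"len",np.linalg.norm(ax),"wid",np.linalg.norm(P[0]-P[1]),"yaw",np.arctan2(ax[1],ax[0]))
    print("holes len/mid",np.linalg.norm(P[4]-P[5]),(P[4]+P[5])/2,np.arctan2(*(P[4]-P[5])[[1,0]]))
    # depth rect
    for nm,X in(("top",C),("side",S)):
        near=(np.hypot(X[...,0]-c[0],X[...,1]-c[1])<.085)&(abs(X[...,2]-zz)<.006)
        Q=X[near];print(nm,len(Q),np.median(Q[:,2]),rect(Q,0) if len(Q)>20 else "")
for zz in(.0725,): print("tips",ray("top",*jg[4],zz),ray("top",*jg[5],zz))
E
```

```text
blank0 [ 0.5292 -0.2953  0.0314] [0.]
blank1 [ 0.534  -0.3421  0.0295] [0.]
bhole [ 0.5181 -0.3198  0.0292] [0.]
pl0 [0.5852 0.0068 0.0171] [0.]
pl1 [ 0.5838 -0.0457  0.0161] [0.]
pl2 [ 0.454  -0.0418  0.0077] [0.]
pl3 [0.4555 0.0109 0.0174] [0.]
plbig [ 0.5682 -0.0186  0.0149] [0.]
plsm [ 0.4719 -0.0157  0.017 ] [0.]
thick tip [0.5393 0.3231 0.0698] [0.]
thin tip [0.4507 0.2857 0.072 ] [0.]
blank z pct [0.0065 0.0262 0.0284 0.0301 0.0326]
[[ 0.5287 -0.2952  0.029 ]
 [ 0.5333 -0.3416  0.029 ]
 [ 0.4102 -0.3535  0.029 ]
 [ 0.4053 -0.3043  0.029 ]
 [ 0.5173 -0.3192  0.029 ]
 [ 0.4219 -0.3282  0.029 ]]
centre [ 0.4694 -0.3237  0.029 ] len 0.12367701024946286 wid 0.04668886666035348 yaw 0.08539806322922938
holes len/mid 0.09584478018262384 [ 0.4696 -0.3237  0.029 ] 0.09411774149461848
top 1364 0.028683399646660043 (array([ 468.9, -302.2]), array([124.6,  92.6]), 5.4)
side 1434 0.02964056473672022 (array([ 468.9, -306.4]), array([127.9,  88.1]), 5.7)
jig z pct [0.0247 0.0282 0.0299 0.032  0.0575]
[[0.5446 0.3451 0.03  ]
 [0.5589 0.3112 0.03  ]
 [0.4413 0.2622 0.03  ]
 [0.4269 0.2953 0.03 
[... 309 characters left out ...]
1)
side 392 0.03069576377938659 (array([495.1, 303.4]), array([133.1,  44. ]), 23.4)
plate z pct [0.0026 0.0124 0.0146 0.0171 0.0486]
[[ 0.5847  0.0074  0.015 ]
 [ 0.5837 -0.0455  0.015 ]
 [ 0.4528 -0.0413  0.015 ]
 [ 0.4542  0.0118  0.015 ]
 [ 0.5669 -0.0178  0.015 ]
 [ 0.4711 -0.0151  0.015 ]]
centre [ 0.5188 -0.0169  0.015 ] len 0.13074805295980452 wid 0.05289646141788231 yaw -0.03311222422883361
holes len/mid 0.09586581150102855 [ 0.519  -0.0164  0.015 ] -0.028494849991861398
top 1233 0.014619377389535138 (array([515.6, -20. ]), array([145.1, 135.9]), 7.9)
side 672 0.015608410147579863 (array([520.5, -19. ]), array([ 57.5, 133.9]), 88.7)
tips [0.5379 0.3228 0.0725] [0.4497 0.286  0.0725]
```

```bash
cat >> h.py <<'E'
def go(x,y,z,yaw):  # yaw of tool y axis minus pi/2; prints turn (about tool z) then shifts after turn, in units
    from scipy.spatial.transform import Rotation as Ro
    o=manip.get_obs();q=np.array(o["eef_rot"]);R=Ro.from_quat(q[[1,2,3,0]]).as_matrix()
    phi=np.arctan2(R[1,1],R[0,1]);turn=-(yaw+np.pi/2-phi);turn=(turn+np.pi)%(2*np.pi)-np.pi
    R2=R@Ro.from_rotvec([0,0,turn]).as_matrix();s=R2.T@(np.array([x,y,z])-o["position"])
    tz=R[:,2]
    print("t",round(o["t"],2),"pos",np.round(o["position"],4),"turn rows",round(turn/.08,3),"shift units",np.round(s/.025,3),"tilt",np.round(tz[:2],4),"F",np.round(o["ft_force"],2),"gap",round(o["finger_gap"],4),"q6",round(o["joint_positions"][5],3))
E
python3 - <<'E'
from h import *
np.set_printoptions(precision=4,suppress=True)
C=cloud("top",np.load("top0.npz")["d"]);S=cloud("side",np.load("side0.npz")["d"])
sp=ray("top",445+52/5-.4,195+153/5-.4,.031);print("spacer",sp)
c,s=np.cos(.09),np.sin(.09);r=sp[:2]-[.4695,-.3237];print("in blank frame",c*r[0]+s*r[1],-s*r[0]+c*r[1])
for n,X in(("top",C),("side",S)):
    m=(X[...,2]>.05)&(X[...,2]<.14)&(abs(X[...,0]-.57)<.08)&(abs(X[...,1]-.06)<.04);Q=X[m];print(n,"bottle",Q.min(0),Q.max(0),np.median(Q,0))
# hi objects over region
go(.460,-.3246,.15,.09)
E
```

```text
spacer [ 0.4962 -0.2621  0.031 ]
in blank frame 0.032082020991754265 0.05894629468197079
top bottle [0.577  0.0362 0.0501] [0.6328 0.0906 0.1182] [0.5986 0.0616 0.0817]
side bottle [0.576  0.0321 0.05  ] [0.6289 0.0827 0.117 ] [0.5962 0.0496 0.0793]
t 0.1 pos [0.1581 0.5785 0.2216] turn rows -4.46 shift units [ -8.781 -37.059   2.919] tilt [-0.0005 -0.0017] F [1.27 0.11 0.66] gap 0.088 q6 -0.057
```

Call:
servo_tool:
  xyz:
    - [0,0,0]
    - [0,0,0]
    - [0,0,0]
    - [0,0,0]
    - [0,0,0]
    - [-0.585,-1,0]
    - [-0.585,-1,0]
    - [-0.585,-1,0]
    - [-0.585,-1,0]
    - [-0.585,-1,0]
    - [-0.585,-1,0]
    - [-0.585,-1,0]
    - [-0.585,-1,0]
    - [-0.585,-1,0]
    - [-0.585,-1,0]
    - [-0.585,-1,0]
    - [-0.585,-1,0]
    - [-0.585,-1,0]
    - [-0.585,-1,0]
    - [-0.585,-1,0]
  delta_rot:
    - [0,0,-0.892]
    - [0,0,-0.892]
    - [0,0,-0.892]
    - [0,0,-0.892]
    - [0,0,-0.892]
    - [0,0,0]
    - [0,0,0]
    - [0,0,0]
    - [0,0,0]
    - [0,0,0]
    - [0,0,0]
    - [0,0,0]
    - [0,0,0]
    - [0,0,0]
    - [0,0,0]
    - [0,0,0]
    - [0,0,0]
    - [0,0,0]
    - [0,0,0]
    - [0,0,0]

```text
t: 2.1
position: [0.4108, 0.2239, 0.2222]
eef_rot: [-0.0, -0.045, 0.999, -0.0]
ft_force: [-0.0, 0.2, 0.3]
finger_gap: 0.0882
grip_force: 0.0
```

Call:
servo_tool:
  xyz:
    - [0,-1,0]
    - [0,-1,0]
    - [0,-1,0]
    - [0,-1,0]
    - [0,-1,0]
    - [0,-1,0]
    - [0,-1,0]
    - [0,-1,0]
    - [0,-1,0]
    - [0,-1,0]
    - [0,-1,0]
    - [0,-1,0]
    - [0,-1,0]
    - [0,-1,0]
    - [0,-1,0]
    - [0,-1,0]
    - [0,-1,0]
    - [0,-1,0]
    - [0,-1,0]
    - [0,-1,0]
  delta_rot:
    - [0,0,0]
    - [0,0,0]
    - [0,0,0]
    - [0,0,0]
    - [0,0,0]
    - [0,0,0]
    - [0,0,0]
    - [0,0,0]
    - [0,0,0]
    - [0,0,0]
    - [0,0,0]
    - [0,0,0]
    - [0,0,0]
    - [0,0,0]
    - [0,0,0]
    - [0,0,0]
    - [0,0,0]
    - [0,0,0]
    - [0,0,0]
    - [0,0,0]

```text
t: 4.1
position: [0.4552, -0.2739, 0.2221]
eef_rot: [-0.0, -0.045, 0.999, 0.0]
ft_force: [0.8, 1.3, 0.4]
finger_gap: 0.0877
grip_force: 0.0
```

Call:
servo_tool:
  xyz:
    - [0,-1,1]
    - [0,-1,1]
    - [0,0,0.9]
    - [0,0,0]
    - [0,0,0]
    - [0,0,0]
  delta_rot:
    - [0,0,0]
    - [0,0,0]
    - [0,0,0]
    - [0,0,0]
    - [0,0,0]
    - [0,0,0]

```text
t: 4.7
position: [0.4604, -0.3227, 0.152]
eef_rot: [0.001, -0.045, 0.999, -0.001]
ft_force: [0.8, 0.0, 0.2]
finger_gap: 0.0879
grip_force: 0.0
```

Run:
```python
from h import *
go(.4595,-.3246,.010,.09)
im,d=manip.grab_frame("top");np.savez("top1.npz",im=im,d=d)
C=cloud("top",d);f,cx,cy,R,t,_=cam("top")
print(f)
```

```text
t 4.7 pos [ 0.4604 -0.3227  0.152 ] turn rows 0.008 shift units [ 0.053 -0.062  5.68 ] tilt [ 0.002  -0.0015] F [0.8  0.03 0.16] gap 0.0879 q6 -2.333
595.7681402640749
```

Call:
servo_tool:
  xyz:
    - [0.05,-0.06,0.8]
    - [0,0,0.8]
    - [0,0,0.8]
    - [0,0,0.8]
    - [0,0,0.8]
    - [0,0,0.6]
    - [0,0,0.5]
    - [0,0,0.2]
    - [0,0,0]
    - [0,0,0]
    - [0,0,0]
  delta_rot:
    - [0,0,0]
    - [0,0,0]
    - [0,0,0]
    - [0,0,0]
    - [0,0,0]
    - [0,0,0]
    - [0,0,0]
    - [0,0,0]
    - [0,0,0]
    - [0,0,0]
    - [0,0,0]

```text
t: 5.85
position: [0.4592, -0.3248, 0.0188]
eef_rot: [0.001, -0.045, 0.999, -0.001]
ft_force: [-0.5, 0.3, 0.3]
finger_gap: 0.0877
grip_force: 0.0
```

Run:
```python
from h import *
go(.4595,-.3246,.010,.09)
```

```text
t 5.85 pos [ 0.4592 -0.3248  0.0188] turn rows -0.0 shift units [-0.01   0.007  0.351] tilt [ 0.0014 -0.0011] F [-0.45  0.28  0.3 ] gap 0.0877 q6 -2.337
```

Call:
servo_tool:
  xyz:
    - [0,0,0.2]
    - [0,0,0.1]
    - [0,0,0]
  delta_rot:
    - [0,0,0]
    - [0,0,0]
    - [0,0,0]

```text
t: 6.15
position: [0.4584, -0.3241, 0.0095]
eef_rot: [-0.0, -0.045, 0.999, 0.0]
ft_force: [0.5, 0.2, -0.6]
finger_gap: 0.088
grip_force: 0.0
```

Call:
servo_tool:
  xyz:
    - [0,0,0]
    - [0,0,0]
    - [0,0,0]
    - [0,0,0]
    - [0,0,0]
    - [0,0,0]
    - [0,0,0]
    - [0,0,0]
  delta_rot:
    - [0,0,0]
    - [0,0,0]
    - [0,0,0]
    - [0,0,0]
    - [0,0,0]
    - [0,0,0]
    - [0,0,0]
    - [0,0,0]
  fingers: 1
  squeeze: 40

```text
t: 6.95
position: [0.4587, -0.3245, 0.0102]
eef_rot: [0.0, -0.045, 0.999, -0.0]
ft_force: [0.9, -0.5, -1.1]
finger_gap: 0.0476
grip_force: 40.0
```

Call:
servo_tool:
  xyz:
    - [0,0,-0.3]
    - [0,0,-0.7]
    - [0,0,-1]
    - [0,0,-1]
    - [0,0,-1]
    - [0,0,-1]
    - [0,0,-1]
    - [0,0,-0.6]
    - [0,0,0]
  delta_rot:
    - [0,0,0]
    - [0,0,0]
    - [0,0,0]
    - [0,0,0]
    - [0,0,0]
    - [0,0,0]
    - [0,0,0]
    - [0,0,0]
    - [0,0,0]

```text
t: 7.85
position: [0.4594, -0.3249, 0.1778]
eef_rot: [0.002, -0.045, 0.999, -0.001]
ft_force: [-0.4, -0.9, -2.4]
finger_gap: 0.0479
grip_force: 40.0
```

Run:
```python
from h import *
go(.4835,.2998,.13,.396)
go(.4835,.2998,.13,.09)
```

```text
t 7.85 pos [ 0.4594 -0.3249  0.1778] turn rows -3.824 shift units [-10.523  22.69    1.851] tilt [ 0.0032 -0.0025] F [-0.38 -0.91 -2.44] gap 0.0479 q6 -2.337
t 7.85 pos [ 0.4594 -0.3249  0.1778] turn rows 0.001 shift units [-3.199 24.806  1.851] tilt [ 0.0032 -0.0025] F [-0.38 -0.91 -2.44] gap 0.0479 q6 -2.337
```

Call:
servo_tool:
  xyz:
    - [-0.12,0.93,0]
    - [-0.12,0.93,0]
    - [-0.12,0.93,0]
    - [-0.12,0.93,0]
    - [-0.12,0.93,0]
    - [-0.12,0.93,0]
    - [-0.12,0.93,0]
    - [-0.12,0.93,0]
    - [-0.12,0.93,0]
    - [-0.12,0.93,0]
    - [-0.12,0.93,0]
    - [-0.12,0.93,0]
    - [-0.12,0.93,0]
    - [-0.12,0.93,0]
    - [-0.12,0.93,0]
    - [-0.12,0.93,0]
    - [-0.12,0.93,0]
    - [-0.12,0.93,0]
    - [-0.12,0.93,0]
    - [-0.12,0.93,0]
  delta_rot:
    - [0,0,0]
    - [0,0,0]
    - [0,0,0]
    - [0,0,0]
    - [0,0,0]
    - [0,0,0]
    - [0,0,0]
    - [0,0,0]
    - [0,0,0]
    - [0,0,0]
    - [0,0,0]
    - [0,0,0]
    - [0,0,0]
    - [0,0,0]
    - [0,0,0]
    - [0,0,0]
    - [0,0,0]
    - [0,0,0]
    - [0,0,0]
    - [0,0,0]

```text
t: 9.85
position: [0.4759, 0.145, 0.173]
eef_rot: [-0.002, -0.045, 0.999, -0.0]
ft_force: [-0.0, 1.1, -3.2]
finger_gap: 0.0476
grip_force: 40.0
```

Call:
servo_tool:
  xyz:
    - [-0.12,0.93,0]
    - [-0.12,0.93,0]
    - [-0.12,0.93,0]
    - [-0.12,0.93,0]
    - [-0.12,0.93,0]
    - [-0.12,0.93,0]
    - [-0.08,0.63,0]
    - [0,0,0]
    - [0,0,0]
    - [0,0,0]
    - [0,0,0]
    - [0,0,0.8]
    - [0,0,0.9]
    - [0,0,0]
    - [0,0,0]
    - [0,0,0]
  delta_rot:
    - [0,0,0]
    - [0,0,0]
    - [0,0,0]
    - [0,0,0]
    - [0,0,0]
    - [0,0,0]
    - [0,0,0]
    - [0,0,-0.956]
    - [0,0,-0.956]
    - [0,0,-0.956]
    - [0,0,-0.956]
    - [0,0,0]
    - [0,0,0]
    - [0,0,0]
    - [0,0,0]
    - [0,0,0]

```text
t: 11.45
position: [0.483, 0.3007, 0.1338]
eef_rot: [0.001, -0.197, 0.98, 0.0]
ft_force: [0.3, 0.9, -3.2]
finger_gap: 0.0478
grip_force: 40.0
```

Run:
```python
from h import *
go(.4835,.2998,.088,.396)
ims=[]
for n in("top","side"):
    im,d=manip.grab_frame(n); np.savez(f"{n}2.npz",im=im,d=d); ims.append(im)
go(.4835,.2998,.088,.396)
a=cv2.resize(ims[0][170:290,110:240],None,fx=3.2,fy=4*.8,interpolation=cv2.INTER_CUBIC)
b=cv2.resize(ims[1][110:230,210:330],None,fx=3.2,fy=3.2,interpolation=cv2.INTER_CUBIC)
print(a.shape,b.shape);cv2.imwrite("pics/c3.png",np.hstack([a,b])[:,:,::-1])
```

```text
t 11.45 pos [0.483  0.3007 0.1338] turn rows -0.002 shift units [-0.    -0.041  1.831] tilt [0.0012 0.0006] F [ 0.25  0.93 -3.2 ] gap 0.0478 q6 -1.47
t 11.55 pos [0.4832 0.3008 0.1341] turn rows -0.002 shift units [ 0.009 -0.043  1.844] tilt [0.002 0.001] F [ 0.27 -0.05 -3.45] gap 0.0478 q6 -1.47
(384, 416, 3) (384, 384, 3)
```

View pics/c3.png

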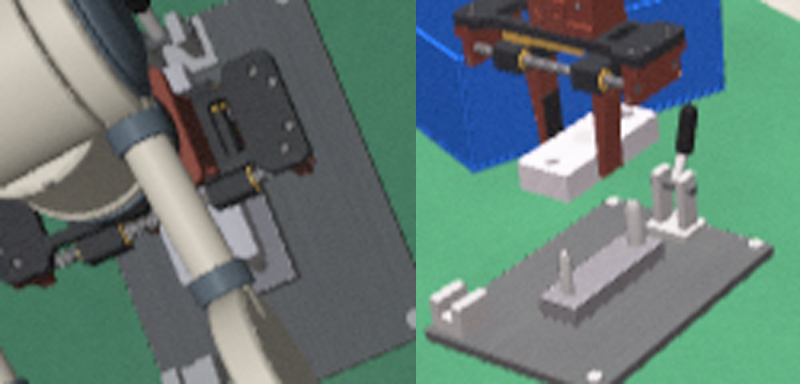

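The side view shows the blank held level over the jig. Its near-end top corners are at about (520,157) and (570,172), the far one at (658,122), and the pin tips at (565,252) and (633,203) in the crop.

Run:
```python
from h import *
np.set_printoptions(precision=4,suppress=True)
cr=lambda x,y:((x-416+.5)/3.2-.5+210,(y+.5)/3.2-.5+110)
c,s=np.cos(.396),np.sin(.396);T=np.array([.4833,.3005])
J=np.array([.4935,.304])
def fr(P,o): r=P[:2]-o;return np.array([c*r[0]+s*r[1],-s*r[0]+c*r[1]])*1000
for n,p in(("nearleft",(520,157)),("nearright",(570,172)),("farright",(658,122)),("smallhole",(548,160))):
    P=ray("side",*cr(*p),.153);print(n,P,"rel tcp mm",fr(P,T))
for n,p in(("thin tip",(565,252)),("thick tip",(633,203))):
    P=ray("side",*cr(*p),.0725);print(n,P,"rel jig",fr(P,J))
# depth-based: seat & blank in side and top clouds
for n in("side","top"):
    C=cloud(n,np.load(n+"2.npz")["d"]);im=np.load(n+"2.npz")["im"].astype(int)
    m=(abs(C[...,2]-.153)<.008)&(np.hypot(C[...,0]-.49,C[...,1]-.303)<.1)&(im.min(-1)>150)
    Q=C[m];print(n,len(Q),Q[:,2].mean() if len(Q) else 0);
    if len(Q)>20: F=np.array([fr(q,T) for q in Q]);print(np.percentile(F,[1,5,50,95,99],axis=0))
# pin tips from initial pair, in the top cloud
for n in("top","side"):
    C=cloud(n,np.load(n+"0.npz")["d"]);m=(C[...,2]>.052)&(C[...,2]<.09)&(np.hypot(C[...,0]-J[0],C[...,1]-J[1])<.068)
    F=np.array([fr(q,J) for q in C[m]]);
    for sg in(1,-1): G=F[F[:,0]*sg>20];print(n,"pin",sg,len(G),np.median(G,0),G.min(0),G.max(0))
```

```text
nearleft [0.4359 0.3115 0.153 ] rel tcp mm [-39.487   28.4191]
nearright [0.4543 0.2646 0.153 ] rel tcp mm [-40.6324 -21.884 ]
farright [0.5551 0.2949 0.153 ] rel tcp mm [ 64.1309 -32.8688]
smallhole [0.4508 0.293  0.153 ] rel tcp mm [-32.8633   5.6458]
thin tip [0.452  0.2844 0.0725] rel jig [-45.8875  -2.0715]
thick tip [0.5392 0.3194 0.0725] rel jig [48.0731 -3.4043]
side 353 0.1531421478213926
[[-52.9811 -25.4302]
 [-50.6702 -23.5586]
 [-13.7345   0.2748]
 [ 67.864   21.534 ]
 [ 70.8324  23.8723]]
top 210 0.15256101468835043
[[-50.1973 -22.5706]
 [-48.3801 -21.8757]
 [-30.9383 -14.4219]
 [ 69.446   23.7982]
 [ 72.4962  24.5422]]
top pin 1 52 [46.6456 -1.7643] [41.1391 -7.4093] [56.9366  8.6999]
top pin -1 24 [-47.6121   0.2577] [-50.9242  -3.1975] [-42.2528   4.746 ]
side pin 1 42 [45.6794 -5.0946] [38.4791 -9.6643] [55.0083  4.269 ]
side pin -1 24 [-48.3841  -2.2733] [-55.0355  -6.1579] [-40.5299   2.0087]
```

Call:
servo_tool:
  xyz:
    - [0,-0.04,0.8]
    - [0,0,0.8]
    - [0,0,0.4]
    - [0,0,0]
    - [0,0,0]
  delta_rot:
    - [0,0,0]
    - [0,0,0]
    - [0,0,0]
    - [0,0,0]
    - [0,0,0]

```text
t: 12.05
position: [0.4834, 0.2998, 0.0836]
eef_rot: [0.001, -0.197, 0.98, 0.0]
ft_force: [0.5, 0.6, -2.4]
finger_gap: 0.048
grip_force: 40.0
```

Run:
```python
from h import *
go(.4835,.2998,.0775,.396)
im,d=manip.grab_frame("side"); np.savez("side3.npz",im=im,d=d)
cv2.imwrite("pics/c4.png",cv2.resize(im[140:220,235:325],None,fx=7,fy=7,interpolation=cv2.INTER_CUBIC)[:,:,::-1])
```

```text
t 12.05 pos [0.4834 0.2998 0.0836] turn rows -0.001 shift units [-0.004 -0.004  0.245] tilt [0.0009 0.0005] F [ 0.51  0.59 -2.36] gap 0.048 q6 -1.471
```

View pics/c4.png

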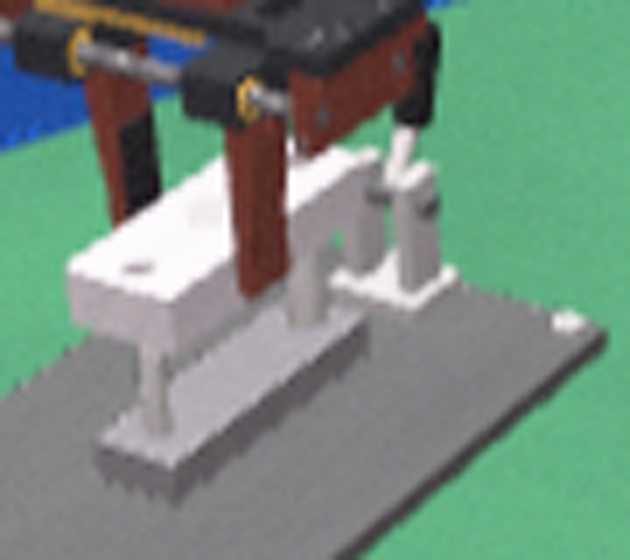

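Run:
```python
from h import *
np.set_printoptions(precision=4,suppress=True)
cr=lambda x,y:((x+.5)/7-.5+235,(y+.5)/7-.5+140)
c,s=np.cos(.396),np.sin(.396);J=np.array([.4935,.304])
def fr(P): r=P[:2]-J;return np.array([c*r[0]+s*r[1],-s*r[0]+c*r[1]])*1000
z=.0836+.0188
for n,p,h in(("hole",(138,268),z),("BL",(68,268),z),("BR",(173,300),z),("far R",(380,152),z),("thin foot",(157,431),.03),("thin mid .055",(152,365),.055),("seat BL",(100,440),.03),("seat BR",(173,467),.03),("seat far R",(370,325),.03)): print(n,fr(ray("side",*cr(*p),h)))
f,cx,cy,R,t,_=cam("side")
def pr(x,y,h):
    P=np.array([J[0]+(c*x-s*y)/1000,J[1]+(s*x+c*y)/1000,h]);q=R@P+t;u,v=f*q[0]/q[2]+cx,f*q[1]/q[2]+cy
    return np.round([(u-235+.5)*7-.5,(v-140+.5)*7-.5],1)
print("pred hole",pr(-48,0,z),"foot",pr(-48,0,.03),"thick foot",pr(48,0,.03),"seat BL,BR",pr(-64,19,.03),pr(-64,-19,.03),pr(64,-19,.03),"blank",pr(-62,24,z),pr(-62,-24,z),pr(62,-24,z))
```

```text
hole [-44.6896   1.3281]
BL [-57.2013  24.0908]
BR [-57.3388 -24.2319]
far R [ 73.741  -25.8322]
thin foot [-42.6373   3.1047]
thin mid .055 [-36.6874   6.8747]
seat BL [-58.3515  18.2337]
seat BR [-60.0989 -17.6012]
seat far R [ 62.4333 -23.249 ]
pred hole [135.4 272.8] foot [155.  439.7] thick foot [301.2 326.8] seat BL,BR [ 89.2 446.5] [169.7 472.9] [363.4 320.6] blank [ 60.1 273.7] [164.7 305.5] [358.9 163.5]
```

Call:
servo_tool:
  xyz:
    - [0,0,0.15]
    - [0,0,0.1]
    - [0,0,0.1]
    - [0,0,0.1]
    - [0,0,0]
  delta_rot:
    - [0,0,0]
    - [0,0,0]
    - [0,0,0]
    - [0,0,0]
    - [0,0,0]

```text
t: 12.6
position: [0.4828, 0.2995, 0.0708]
eef_rot: [-0.0, -0.197, 0.98, -0.0]
ft_force: [-1.0, 0.6, -3.6]
finger_gap: 0.0476
grip_force: 40.0
```

Call:
servo_tool:
  xyz:
    - [0,0,0.1]
    - [0,0,0.1]
    - [0,0,0.1]
    - [0,0,0.1]
    - [0,0,0]
  delta_rot:
    - [0,0,0]
    - [0,0,0]
    - [0,0,0]
    - [0,0,0]
    - [0,0,0]

```text
t: 13.1
position: [0.4832, 0.3, 0.0612]
eef_rot: [0.0, -0.197, 0.98, 0.0]
ft_force: [1.0, 3.4, -4.1]
finger_gap: 0.0481
grip_force: 40.0
```

Call:
servo_tool:
  xyz:
    - [0,0,0.15]
    - [0,0,0.15]
    - [0,0,0.15]
    - [0,0,0.15]
    - [0,0,0.15]
    - [0,0,0]
  delta_rot:
    - [0,0,0]
    - [0,0,0]
    - [0,0,0]
    - [0,0,0]
    - [0,0,0]
    - [0,0,0]

```text
t: 13.7
position: [0.4833, 0.3, 0.0422]
eef_rot: [0.0, -0.197, 0.98, 0.0]
ft_force: [4.0, 4.9, -3.2]
finger_gap: 0.0479
grip_force: 40.0
```

Call:
servo_tool:
  xyz:
    - [0,0,0.1]
    - [0,0,0.1]
    - [0,0,0.05]
    - [0,0,0.04]
    - [0,0,0]
  delta_rot:
    - [0,0,0]
    - [0,0,0]
    - [0,0,0]
    - [0,0,0]
    - [0,0,0]

```text
t: 14.2
position: [0.4833, 0.3, 0.0354]
eef_rot: [0.0, -0.197, 0.98, 0.0]
ft_force: [1.9, 4.4, -0.4]
finger_gap: 0.0479
grip_force: 40.0
```

Call:
servo_tool:
  xyz:
    - [0,0,0.04]
    - [0,0,0]
  delta_rot:
    - [0,0,0]
    - [0,0,0]

```text
t: 14.4
position: [0.4833, 0.3, 0.0352]
eef_rot: [0.001, -0.197, 0.98, 0.0]
ft_force: [2.7, 4.3, 4.5]
finger_gap: 0.0476
grip_force: 40.0
```

Call:
servo_tool:
  xyz:
    - [0,0,0]
    - [0,0,0]
    - [0,0,0]
    - [0,0,0]
    - [0,0,0]
    - [0,0,0]
  delta_rot:
    - [0,0,0]
    - [0,0,0]
    - [0,0,0]
    - [0,0,0]
    - [0,0,0]
    - [0,0,0]
  fingers: -1

```text
t: 15.0
position: [0.4829, 0.2995, 0.0342]
eef_rot: [-0.0, -0.197, 0.98, -0.0]
ft_force: [0.5, 0.1, 1.0]
finger_gap: 0.0874
grip_force: 0.0
```

Call:
servo_tool:
  xyz:
    - [0,0,-0.5]
    - [0,0,-1]
    - [0,0,-1]
    - [0,0,-1]
    - [0,0,-1]
    - [0,0,-1]
    - [0,0,-1]
    - [0,0,0]
  delta_rot:
    - [0,0,0]
    - [0,0,0]
    - [0,0,0]
    - [0,0,0]
    - [0,0,0]
    - [0,0,0]
    - [0,0,0]
    - [0,0,0]

```text
t: 15.8
position: [0.4844, 0.3004, 0.2025]
eef_rot: [0.004, -0.197, 0.98, 0.001]
ft_force: [0.0, 0.2, -0.2]
finger_gap: 0.0879
grip_force: 0.0
```

Run:
```python
from h import *
im,d=manip.grab_frame("side");C=cloud("side",d);m=(C[...,2]>.04)&(C[...,2]<.062)&(np.hypot(C[...,0]-.4935,C[...,1]-.304)<.06)
Q=C[m];print("blank top z",np.median(Q[:,2]),len(Q)); A=np.c_[Q[:,:2],np.ones(len(Q))];print("plane",np.linalg.lstsq(A[Q[:,2]>.045],Q[Q[:,2]>.045][:,2],rcond=None)[0])
go(.5188,-.0167,.15,-.031)
o=manip.get_obs();p=o["position"]
```

```text
blank top z 0.05450025903443044 511
plane [-0.02118488  0.06227367  0.04616788]
t 15.85 pos [0.4839 0.3001 0.1998] turn rows 5.337 shift units [ -1.781 -12.628   1.967] tilt [0.0044 0.0024] F [-0.25 -0.29  0.29] gap 0.0881 q6 -1.471
```

Call:
servo_tool:
  xyz:
    - [0,0,0]
    - [0,0,0]
    - [0,0,0]
    - [0,0,0]
    - [0,0,0]
    - [0,0,0]
    - [-0.14,-0.971,0]
    - [-0.14,-0.971,0]
    - [-0.14,-0.971,0]
    - [-0.14,-0.971,0]
    - [-0.14,-0.971,0]
    - [-0.14,-0.971,0]
    - [-0.14,-0.971,0]
    - [-0.14,-0.971,0]
    - [-0.14,-0.971,0]
    - [-0.14,-0.971,0]
    - [-0.14,-0.971,0.6]
    - [-0.14,-0.971,0.6]
    - [-0.1,-0.971,0.6]
    - [0,0,0]
  delta_rot:
    - [0,0,0.89]
    - [0,0,0.89]
    - [0,0,0.89]
    - [0,0,0.89]
    - [0,0,0.89]
    - [0,0,0.887]
    - [0,0,0]
    - [0,0,0]
    - [0,0,0]
    - [0,0,0]
    - [0,0,0]
    - [0,0,0]
    - [0,0,0]
    - [0,0,0]
    - [0,0,0]
    - [0,0,0]
    - [0,0,0]
    - [0,0,0]
    - [0,0,0]
    - [0,0,0]

```text
t: 17.85
position: [0.5159, -0.0193, 0.1475]
eef_rot: [-0.003, 0.017, 1.0, -0.0]
ft_force: [-0.1, 0.6, -0.5]
finger_gap: 0.0879
grip_force: 0.0
```

Call:
servo_tool:
  xyz:
    - [0,0,0]
    - [0,0,0]
  delta_rot:
    - [0,0,0]
    - [0,0,0]

```text
t: 18.05
position: [0.5177, -0.0164, 0.1521]
eef_rot: [0.0, 0.015, 1.0, 0.0]
ft_force: [0.9, 0.2, 0.4]
finger_gap: 0.0881
grip_force: 0.0
```

Run:
```python
from h import *
go(.519,-.0167,.022,-.031)
```

```text
t 18.05 pos [ 0.5177 -0.0164  0.1521] turn rows 0.007 shift units [-0.05  -0.014  5.205] tilt [0.0002 0.0004] F [0.88 0.2  0.37] gap 0.0881 q6 -1.638
```

Call:
servo_tool:
  xyz:
    - [-0.05,-0.01,0.8]
    - [0,0,0.8]
    - [0,0,0.8]
    - [0,0,0.8]
    - [0,0,0.8]
    - [0,0,0.6]
    - [0,0,0.4]
    - [0,0,0.2]
    - [0,0,0]
  delta_rot:
    - [0,0,0]
    - [0,0,0]
    - [0,0,0]
    - [0,0,0]
    - [0,0,0]
    - [0,0,0]
    - [0,0,0]
    - [0,0,0]
    - [0,0,0]

```text
t: 18.95
position: [0.5189, -0.0172, 0.0217]
eef_rot: [-0.0, 0.015, 1.0, 0.0]
ft_force: [-0.0, 0.1, -0.0]
finger_gap: 0.0879
grip_force: 0.0
```

Call:
servo_tool:
  xyz:
    - [0,0,0]
    - [0,0,0]
    - [0,0,0]
    - [0,0,0]
    - [0,0,0]
    - [0,0,0]
    - [0,0,0]
    - [0,0,0]
    - [0,0,0]
    - [0,0,0]
    - [0,0,0]
    - [0,0,0]
  delta_rot:
    - [0,0,0]
    - [0,0,0]
    - [0,0,0]
    - [0,0,0]
    - [0,0,0]
    - [0,0,0]
    - [0,0,0]
    - [0,0,0]
    - [0,0,0]
    - [0,0,0]
    - [0,0,0]
    - [0,0,0]
  fingers: 1
  squeeze: 45

```text
t: 20.15
position: [0.519, -0.0173, 0.0219]
eef_rot: [0.0, 0.015, 1.0, 0.0]
ft_force: [0.7, 1.9, 0.2]
finger_gap: 0.0139
grip_force: 45.0
```

Call:
servo_tool:
  xyz:
    - [0,0,-0.3]
    - [0,0,-0.7]
    - [0,0,-1]
    - [0,0,-1]
    - [0,0,-1]
    - [0,0,-1]
    - [0,0,-0.5]
    - [0,0,0]
  delta_rot:
    - [0,0,0]
    - [0,0,0]
    - [0,0,0]
    - [0,0,0]
    - [0,0,0]
    - [0,0,0]
    - [0,0,0]
    - [0,0,0]

```text
t: 20.95
position: [0.5197, -0.0176, 0.1612]
eef_rot: [0.001, 0.016, 1.0, -0.0]
ft_force: [-0.4, -0.1, -5.6]
finger_gap: 0.0139
grip_force: 45.0
```

Run:
```python
from h import *
go(.494,.3048,.13,-.031)
go(.494,.3048,.13,.396)
```

```text
t 20.95 pos [ 0.5197 -0.0176  0.1612] turn rows -0.002 shift units [ 1.43  12.858  1.238] tilt [ 0.0029 -0.0004] F [-0.36 -0.11 -5.61] gap 0.0139 q6 -1.639
t 20.95 pos [ 0.5197 -0.0176  0.1612] turn rows -5.339 shift units [-4.024 12.296  1.238] tilt [ 0.0029 -0.0004] F [-0.36 -0.11 -5.61] gap 0.0139 q6 -1.639
```

Call:
servo_tool:
  xyz:
    - [0.102,0.918,0]
    - [0.102,0.918,0]
    - [0.102,0.918,0]
    - [0.102,0.918,0]
    - [0.102,0.918,0]
    - [0.102,0.918,0]
    - [0.102,0.918,0]
    - [0.102,0.918,0]
    - [0.102,0.918,0]
    - [0.102,0.918,0]
    - [0.102,0.918,0]
    - [0.102,0.918,0]
    - [0.102,0.918,0]
    - [0.102,0.918,0]
    - [0,0,0]
    - [0,0,0]
    - [0,0,0]
    - [0,0,0]
    - [0,0,0]
    - [0,0,0]
  delta_rot:
    - [0,0,0]
    - [0,0,0]
    - [0,0,0]
    - [0,0,0]
    - [0,0,0]
    - [0,0,0]
    - [0,0,0]
    - [0,0,0]
    - [0,0,0]
    - [0,0,0]
    - [0,0,0]
    - [0,0,0]
    - [0,0,0]
    - [0,0,0]
    - [0,0,-0.89]
    - [0,0,-0.89]
    - [0,0,-0.89]
    - [0,0,-0.89]
    - [0,0,-0.89]
    - [0,0,-0.889]

```text
t: 22.95
position: [0.4925, 0.3044, 0.1566]
eef_rot: [-0.002, -0.198, 0.98, -0.001]
ft_force: [0.4, 0.1, -5.2]
finger_gap: 0.0138
grip_force: 45.0
```

Call:
servo_tool:
  xyz:
    - [0,0,0.8]
    - [0,0,0.8]
    - [0,0,0.4]
    - [0,0,0]
    - [0,0,0]
  delta_rot:
    - [0,0,0]
    - [0,0,0]
    - [0,0,0]
    - [0,0,0]
    - [0,0,0]

```text
t: 23.45
position: [0.4931, 0.3047, 0.1091]
eef_rot: [-0.0, -0.197, 0.98, -0.0]
ft_force: [-0.2, 0.3, -4.8]
finger_gap: 0.0141
grip_force: 45.0
```

Run:
```python
from h import *
go(.494,.3048,.0917,.396)
im,d=manip.grab_frame("side"); np.savez("side4.npz",im=im,d=d)
cv2.imwrite("pics/c5.png",cv2.resize(im[130:210,235:325],None,fx=7,fy=7,interpolation=cv2.INTER_CUBIC)[:,:,::-1])
f,cx,cy,R,t,_=cam("side");J=np.array([.494,.3048]);c,s=np.cos(.396),np.sin(.396)
o=manip.get_obs()["position"]
def pr(x,y,h,J=J):
    P=np.array([J[0]+(c*x-s*y)/1000,J[1]+(s*x+c*y)/1000,h]);q=R@P+t;u,v=f*q[0]/q[2]+cx,f*q[1]/q[2]+cy
    return np.round([(u-235+.5)*7-.5,(v-130+.5)*7-.5],1)
z=o[2]-.019+.012
print("pred plate small hole,BL,BR,farR",[pr(*a,z,o[:2]) for a in((-48,0),(-65,26),(-65,-26),(65,-26))]);print("thin tip,thick tip",pr(-48,0,.0725),pr(48,0,.0725),"blank BL,BR,farR",[pr(*a,.054) for a in((-62,24),(-62,-24),(62,-24))])
```

```text
t 23.45 pos [0.4931 0.3047 0.1091] turn rows 0.0 shift units [-0.036 -0.01   0.694] tilt [-0.0008 -0.0005] F [-0.24  0.29 -4.77] gap 0.0141 q6 -1.472
pred plate small hole,BL,BR,farR [array([133.9, 340.3]), array([ 49.2, 343.5]), array([162.7, 378. ]), array([366.2, 229. ])]
thin tip,thick tip [143.7 411.7] [293.1 301.5] blank BL,BR,farR [array([ 75. , 455.1]), array([177.6, 487.9]), array([367., 342.])]
```

View pics/c5.png

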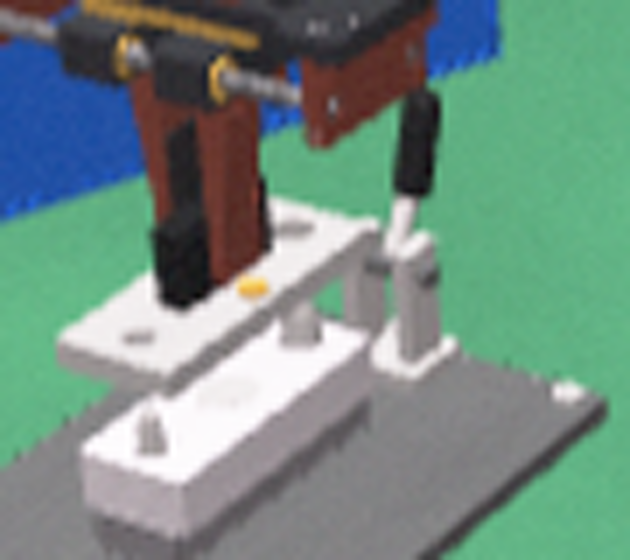

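Call:
servo_tool:
  xyz:
    - [-0.03,0,0.3]
    - [0,0,0.3]
    - [0,0,0.1]
    - [0,0,0.1]
    - [0,0,0.1]
    - [0,0,0.1]
    - [0,0,0]
  delta_rot:
    - [0,0,0]
    - [0,0,0]
    - [0,0,0]
    - [0,0,0]
    - [0,0,0]
    - [0,0,0]
    - [0,0,0]

```text
t: 24.2
position: [0.4938, 0.305, 0.084]
eef_rot: [-0.0, -0.197, 0.98, -0.0]
ft_force: [-0.1, -0.2, -5.3]
finger_gap: 0.0136
grip_force: 45.0
```

Call:
servo_tool:
  xyz:
    - [0,0,0.1]
    - [0,0,0.1]
    - [0,0,0.1]
    - [0,0,0]
  delta_rot:
    - [0,0,0]
    - [0,0,0]
    - [0,0,0]
    - [0,0,0]

```text
t: 24.6
position: [0.4937, 0.305, 0.0762]
eef_rot: [-0.0, -0.197, 0.98, -0.0]
ft_force: [-0.8, 0.2, -4.9]
finger_gap: 0.0139
grip_force: 45.0
```

Call:
servo_tool:
  xyz:
    - [0,0,0.05]
    - [0,0,0.05]
    - [0,0,0]
  delta_rot:
    - [0,0,0]
    - [0,0,0]
    - [0,0,0]

```text
t: 24.9
position: [0.4938, 0.305, 0.0742]
eef_rot: [-0.0, -0.197, 0.98, -0.0]
ft_force: [0.1, 0.9, -5.2]
finger_gap: 0.0139
grip_force: 45.0
```

Call:
servo_tool:
  xyz:
    - [0,0,0.04]
    - [0,0,0.03]
    - [0,0,0]
  delta_rot:
    - [0,0,0]
    - [0,0,0]
    - [0,0,0]

```text
t: 25.2
position: [0.494, 0.3052, 0.0729]
eef_rot: [0.0, -0.197, 0.98, 0.0]
ft_force: [-0.4, -1.3, -3.4]
finger_gap: 0.0136
grip_force: 45.0
```

Call:
servo_tool:
  xyz:
    - [0,0,0.04]
    - [0,0,0]
  delta_rot:
    - [0,0,0]
    - [0,0,0]

```text
t: 25.4
position: [0.4941, 0.3052, 0.0729]
eef_rot: [0.0, -0.197, 0.98, 0.0]
ft_force: [-3.6, -1.4, 3.4]
finger_gap: 0.0137
grip_force: 45.0
```

Call:
servo_tool:
  xyz:
    - [0,0,0]
    - [0,0,0]
    - [0,0,0]
    - [0,0,0]
    - [0,0,0]
    - [0,0,0]
    - [0,0,0]
  delta_rot:
    - [0,0,0]
    - [0,0,0]
    - [0,0,0]
    - [0,0,0]
    - [0,0,0]
    - [0,0,0]
    - [0,0,0]
  fingers: -1

```text
t: 26.1
position: [0.4939, 0.3051, 0.0716]
eef_rot: [0.0, -0.197, 0.98, 0.0]
ft_force: [0.0, -0.4, -0.4]
finger_gap: 0.0662
grip_force: 0.0
```

Call:
servo_tool:
  xyz:
    - [0,0,-0.4]
    - [0,0,-0.8]
    - [0,0,-1]
    - [0,0,-1]
    - [0,0,-1]
    - [0,0,-1]
    - [0,0,0]
    - [0,0,0]
  delta_rot:
    - [0,0,0]
    - [0,0,0]
    - [0,0,0]
    - [0,0,0]
    - [0,0,0]
    - [0,0,0]
    - [0,0,0]
    - [0,0,0]

```text
t: 26.9
position: [0.4942, 0.3052, 0.2022]
eef_rot: [0.001, -0.197, 0.98, 0.0]
ft_force: [-0.1, -0.3, -0.0]
finger_gap: 0.088
grip_force: 0.0
```

Run:
```python
from h import *
im,d=manip.grab_frame("side")
cv2.imwrite("pics/c6.png",cv2.resize(im[130:210,235:325],None,fx=7,fy=7,interpolation=cv2.INTER_CUBIC)[:,:,::-1])
C=cloud("side",d);m=(abs(C[...,2]-.066)<.01)&(np.hypot(C[...,0]-.494,C[...,1]-.305)<.06)&(im.min(-1)>150)
print("plate top z",np.median(C[m][:,2]),m.sum())
```

```text
plate top z 0.06721931569865479 284
```

View pics/c6.png

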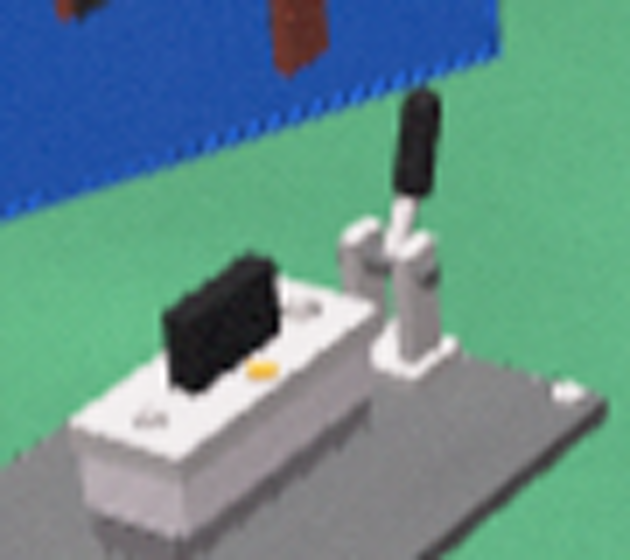

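The plate lies flat on the blank, with the pins showing in both holes at (150,418) and (303,306). The gripper is clear, so I'll hand in.

```bash
python3 -c "
from rig import manip
print(manip.hand_in())"
```

```text
the job is handed in; nothing more can be done
None
```

The blank and then the drill plate are seated over the jig's pins and flat as far as the side view and depth readings show, and the job was handed in at about 27 s; the hand-in returned no verdict.

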